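# Lock the steel bench block in its holding fixture

### The job

Get the small steel bench block ready for hammering: on the fixture's plate, push it with the fingertips fully home into the corner, flat against the long fence and the end stop, then push the lever of the toggle clamp over and down past its dead point until it snaps into lock with the pad pressing on the block. Only push: do not grip, lift or tip the block, and leave the jar, hammer, spool and pot round it alone.

Things in the scene. Friction and masses are not known exactly. Their poses are not given: they have to be found in the camera images.
- fixture: Holding fixture fixed to the bench: bare metal plate 190 x 220 x 10 mm (x, y, z), turned up to 0.35 rad about z. Origin: centre of its underside, on the bench top. +x points away from the robot. Fence along its left edge, stop at its far end, the near end open; a push-type toggle clamp on its right half pushes the block to +y, against the fence. 'Fixture frame' lengths are mm from this origin.
- fence (a point): Middle of the long fence's inner face at plate level (fixture frame y = 96). The fence runs along the fixture's x at the plate's +y (left) edge, x -83 to 90, 14 mm thick, top 14 mm above the plate. Axes as the fixture.
- end_stop (a point): Middle of the end stop's inner face at plate level (fixture frame x = 76). The stop runs along the fixture's y at the plate's +x (far) edge, y 10 to 96, 14 mm thick, top 14 mm above the plate. Axes as the fixture.
- block_home (a point): Where the centre of the block's underside lies when the block is home in the corner: on the plate top at x = 43.5, y = 63.5, z = 10 in the fixture's frame; axes as the fixture.
- steel_block: Plain square steel bench block 65 x 65 x 19 mm, about 0.6 kg (may differ by a third), lying loose on the plate 50 to 85 mm in front of its home (towards -x), 8 to 28 mm off the fence, turned up to 0.25 rad. Origin: centre of its underside; z up; at yaw 0 its sides lie along the fixture's. It slides with a push of 1 to 3 N.
- clamp_lever (a joint): Lever angle, rad. 0 at the start: lever up, leaning 10 degrees from vertical towards the fixture's -y. Grows as it swings to -y (away from the block) and down. Dead point at 1.05; beyond it a spring snaps it on to its end at 1.25 (8 degrees above level), where it stays locked. Let go before 1.05 it springs back to 0. Needs at most about 10 N at the grip.
- lever_pivot (a point): The lever's hinge axis, along the fixture's x: at x = 43.5, y = -70, z = 42 in the fixture frame. The clamp round it: foot x 12 to 75, y -103 to -17, 14 mm above the bench; cheeks 28 mm wide over all, y -89 to 3, top z = 48; plunger along +y at z = 24. Axes as the fixture.
- lever_grip (a point): Middle of the outer part of the lever's round black grip, 80 mm from the pivot along the lever. The grip is 18 mm thick with a round end, from 41 to 105 mm from the pivot.
- clamp_pad: Round rubber pad 20 mm across on the plunger's end, sprung along it, 24 mm above the bench. Lever up, its face is 10 mm short of the near (-y) side of a block that is home; lever down, it comes forward (14 mm if free) and presses the block with about 10 N. Origin on the plunger's axis, 14 mm behind the pad's face.
- gem_jar: Small round lidded jar 29 mm across, 18 mm high, standing loose on the near right part of the plate (fixture x about -65, y about -80 mm). Leave alone. Origin: centre of its underside.
- hammer: Chasing hammer, about 213 mm long, 63 mm over the head, 26 mm high, lying loose at the right edge of the bench, along it. Leave alone. Origin: centre of its underside.
- solder_spool: Green spool, 65 mm, 23 mm high, lying loose left of the fixture. Leave alone. Origin: centre of its underside.
- flux_jar: Round lidded pot 55 mm across, 60 mm high, standing loose at the left rear. Leave alone. Origin: centre of its underside.
There are look-alikes about, which are no part of the job. Of the things like the steel_block, leave any that is blue, purple or yellow; of the rest the larger one is meant.

How it is judged:
By the outcome, as a careful person would: the job done as asked, in the order asked, and still so for the second after the job is handed in, with the robot touching nothing.
It also fails if it takes over 54 s, if anything falls off the work surface, if the arm or the gripper's body presses on something with over 40 N, if the wrist force passes 120 N, or if a joint passes its speed limit or range.

### The arm

A 6-joint arm with a two-finger parallel gripper is mounted at the origin on a cart in front of the work surface, level with it; the furniture and walls round the work are solid. World frame = base frame: x ahead of the robot, y to its left, z up, the work surface at z = 0. Lengths are in mm, angles in rad, forces in N, time in s.
With the tool pointing down it reaches from about 350 to 875 mm from the base axis. Payload 4.2 kg.
Tool frame: the origin (TCP) lies between the finger pads; the fingertips stand robot.tcp_to_tips ahead of it and the grasp point (between the pads) lies 8 mm behind it (robot.tcp_to_tips is the distance from the TCP to the fingertips, in mm); z points along the fingers, x is the direction in which the jaws open and shut, and the axes are right-handed (so a half turn about z gives the same grasp; the last joint's range is limited). The gripper opens to 87 mm and grips with 3 to 60 N. Pads are 19 mm wide; open, the fingers measure 117 mm over their backs; the gripper's body (75 mm by 190 mm) begins 51 mm behind the grasp point.
Start: joints at [-0.89, 0.385, 0.008, 0, -1.194, -0.259], TCP at [255.89, -570.193, 233.55] pointing down, gripper open.
Joint ranges: [-3.14, 3.14], [-1.21, 2.06], [-1.07, 1.41], [-3.16, 2.05], [-2.99, -0.16], [-3.1, 3.1]. Speed limits (rad/s): [2.79, 2.79, 3.14, 3.14, 3.14, 3.14].

### API

Orientations are given as a unit quaternion [w, x, y, z].
In Python, from rig import robot gives the robot as it stands.
- The arm moves only by the tool carry_out, never from a script. Its argument "targets" is a list of rows, each an object with "delta_rot": the turn, a rotation vector about the tool's x, y, z in degrees, a list of three; "slide": the shift along the tool's x, y, z in cm, a list of three; "hand": the closure, from 0 (fully open) to 1 (shut). In form: [{"delta_rot": [ax, ay, az], "slide": [tx, ty, tz], "hand": hand}, ...]. A call has exactly 8 rows; each row shifts and turns the commanded pose from where the row before left it, along the tool's axes as they then stand; what a row does not reach is not made up. A row lasts 1/10 s, in which the tool goes at most 50 mm and 8.59 degrees, less where a joint would pass 70% of its speed; a pose out of reach is approached as far as the arm can. A call with a gripper value outside its range is refused whole. The fingers move at their own pace and stop on an object; "force" is the grip in N (left out, the last holds). Time passes only in rows, so rows that do not move let the fingers close, or fill a call up. It gives the time, the measured TCP pose, the force and the opening at its end, in the units of the state.
- robot.get_obs(): the state, without advancing time (a new reading comes with each control period).
- robot.snapshot(name): name is "scene" or "top" or "wrist"; returns (picture, depth): 384x512x3 uint8, blue, green, red; 384x512 float32, mm along the optical axis (not along the pixel's ray), 0 where there is no reading.
- robot.get_calibration(name): a dict with "fx", "fy", "cx", "cy" (pixels), "R" (3x3) and "t" (3): a world point X has camera coordinates R X + t. Camera axes: x right, y down, z forward; pixel columns grow to the right and rows downward; lengths in mm; the calibration is good to about 2 mm. A picture is of the moment at which its call begins: read the wrist's pose just before it. get_calibration takes no time and is no camera call; for the wrist camera it gives the pose at the moment of the call.
- robot.hand_in(): hands the job in, once; it reports no verdict.
The state is a dict: "t": time; "joint_positions": joint angles; "dq": joint speeds; "effort": joint torques, N m; "eef_pos": TCP position; "orientation": TCP orientation; "ft_force": force on the tool from outside, world axes, zero at the start; "ft_torque": the same for the moment, N m; "gripper_width": finger opening in mm.
Only numpy, scipy, OpenCV 4.12 (cv2) and the standard library are available. Lean on these libraries where they do the work, as an engineer would, in place of code of your own. Each camera call takes 0.05 s, during which the arm holds its last target.

## Working session

There is one attempt and no reset: what is moved stays moved. The work goes in short steps, Python scripts to look and compute and a tool call to move; the robot and the scene stay as the last step left them, time stands still between calls to the robot, and variables do not carry over. Pictures are saved under pics/ and viewed, and the job is handed in when it is done.

Besides the shell and the picture viewer there is one more tool, called after "Request:" as name(argument=value, ...) on one line, values as JSON. carry_out: Moves the arm, as the interface text tells. Its arguments: {"type":"object","properties":{"targets":{"type":"array"},"force":{"type":"number"}},"required":["targets"]}

```bash
mkdir -p pics; ls
cat > h.py <<'E'
from rig import robot
import numpy as np, cv2, json
from scipy.spatial.transform import Rotation as Rn
def save(name,fn):
    c=robot.get_calibration(name); im,d=robot.snapshot(name)
    cv2.imwrite(f'pics/{fn}.png',im); np.savez(f'pics/{fn}.npz',im=im,d=d,**{k:np.array(v) for k,v in c.items()})
def load(fn): return np.load(f'pics/{fn}.npz')
def px2w(z,u,v,zz=None):
    K=z; R=z['R'];t=z['t']
    r=np.array([(u-z['cx'])/z['fx'],(v-z['cy'])/z['fy'],1.])
    if zz is None:
        p=r*z['d'][int(round(v)),int(round(u))]; return R.T@(p-t)
    o=-R.T@t; dr=R.T@r; return o+dr*(zz-o[2])/dr[2]
def w2px(z,X):
    p=z['R']@np.asarray(X,float)+z['t']; return np.array([z['fx']*p[0]/p[2]+z['cx'],z['fy']*p[1]/p[2]+z['cy']])
def crop(fn,out,u0,v0,u1,v1,k):
    im=cv2.imread(f'pics/{fn}.png')[v0:v1,u0:u1]; cv2.imwrite(f'pics/{out}.png',cv2.resize(im,None,fx=k,fy=k,interpolation=cv2.INTER_CUBIC))
E
python3 - <<'E'
from h import *
save('scene','s0');save('top','t0')
o=robot.get_obs();print(o['eef_pos'],o['orientation'],o['t'],robot.tcp_to_tips,o['gripper_width'])
E
```

```text
pics
[ 255.67702764 -569.77458531  232.59328916] [-8.16356509e-04  5.43499347e-01  8.39409064e-01  4.66645963e-04] 0.1 11.0 87.11305436718052
```

View pics/s0.png

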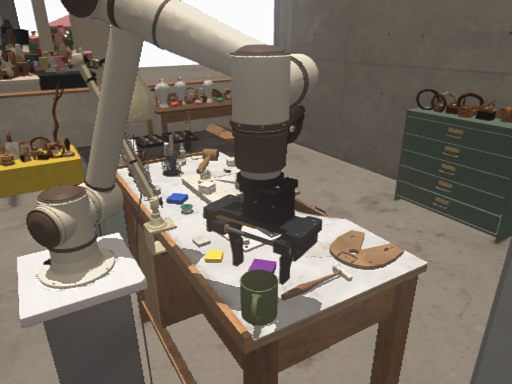

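View pics/t0.png

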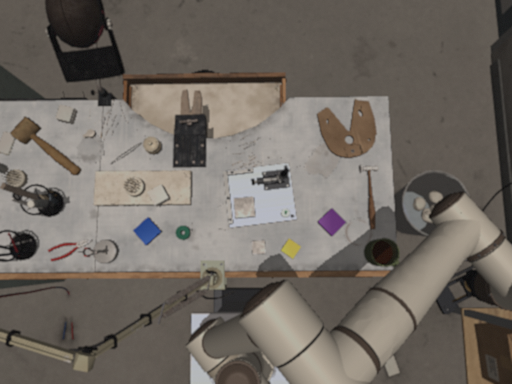

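Run:
```python
from h import *
crop('t0','t0c',215,155,315,265,7) if 0 else crop('t0','t0c',215,155,315,230,8)
crop('t0','t0d',130,200,350,270,3.6) if 0 else None
z=load('t0')
for u,v in [(243,207),(260,246),(291,248),(331,221),(148,231)]:
    print(u,v,px2w(z,u,v).round(1))
```

```text
243 207 [481.1  -9.9  28.9]
260 246 [356.8 -63.3  15.6]
291 248 [ 349.7 -162.    16.1]
331 221 [ 434.1 -290.8   23.4]
148 231 [407.6 297.1  16. ]
```

View pics/t0c.png

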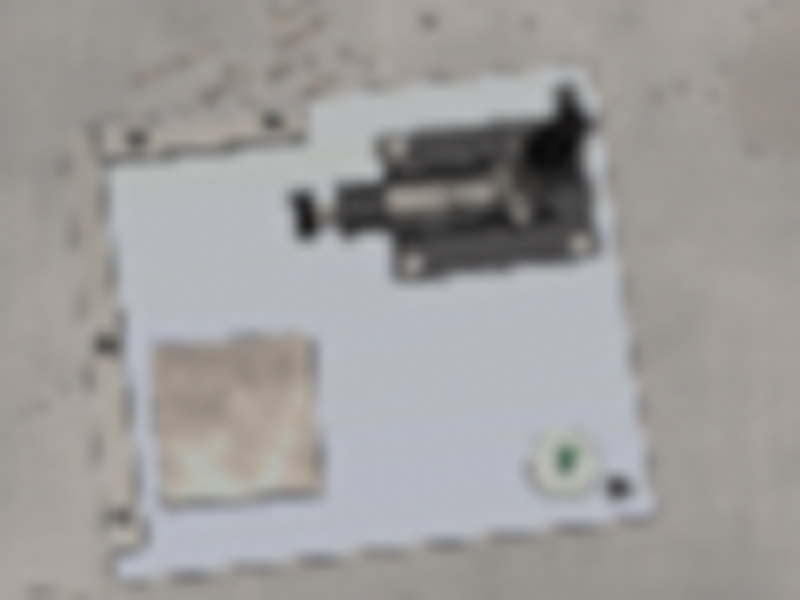

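```bash
cat >> h.py <<'E'
def fk():
    o=robot.get_obs(); q=o['orientation']; return np.array(o['eef_pos']),Rn.from_quat([q[1],q[2],q[3],q[0]]),o
def plan(p,yaw=None,frame=None):
    """slide (cm) in current tool axes to go to world p; rot to make tool down w/ tool-x at world yaw"""
    P,R,o=fk(); s=R.inv().apply(np.array(p)-P)/10
    print('slide',s.round(2),'dist',np.linalg.norm(s).round(2))
    if yaw is not None:
        best=None
        for k in (0,np.pi):
            x=np.array([np.cos(yaw+k),np.sin(yaw+k),0]); zz=np.array([0,0,-1.]); T=Rn.from_matrix(np.c_[x,np.cross(zz,x),zz])
            rv=(R.inv()*T).as_rotvec(degrees=True); print('rot',rv.round(2))
def st():
    P,R,o=fk(); print('t',round(o['t'],2),'P',P.round(1),'F',np.round(o['ft_force'],1),'w',round(o['gripper_width'],1),'x',R.apply([1,0,0]).round(3),'z',R.apply([0,0,1]).round(3),'q',np.round(o['joint_positions'],2))
E
python3 - <<'E'
from h import *
st()
z=load('t0')
for n,u,v,h in [('nl',118,578,10),('nr',655,515,10),('fr',590,68,10),('jar',565,460,18),('blk',238,418,29)]:
    print(n,px2w(z,215+(u+.5)/8-.5,155+(v+.5)/8-.5,h).round(1))
c=robot.get_calibration('wrist');P,R,o=fk();C=-c['R'].T@c['t'];print(R.inv().apply(C-P),(R.inv().as_matrix()@c['R'].T).round(2),c['fx'])
plan([440,-60,330],0.1)
E
```

```text
t 0.1 P [ 255.7 -569.8  232.6] F [ 0.9 -0.4 -0.6] w 87.1 x [-0.409  0.912  0.002] z [-0.001  0.002 -1.   ] q [-0.89  0.39  0.01 -0.   -1.19 -0.26]
nl [419.3  35.3  10. ]
nr [ 442.9 -181.9   10. ]
fr [ 628.  -159.3   10. ]
jar [ 464.7 -145.5   18. ]
blk [481.6 -14.1  29. ]
[ 1.43491240e-01 -8.04983655e+01 -1.51057444e+02] [[ 1.   -0.    0.  ]
 [ 0.    0.96  0.29]
 [-0.   -0.29  0.96]] 321.0557210614423
slide [38.99 37.68 -9.67] dist 55.08
rot [-1.1000e-01 -7.0000e-02  1.0843e+02]
rot [ 6.000e-02 -1.000e-01 -7.157e+01]
```

Request:
carry_out(targets=[{"delta_rot": [0,0,6],"slide": [0,0,-1],"hand": 1},{"delta_rot": [0,0,6],"slide": [0,0,-1],"hand": 1},{"delta_rot": [0,0,5.5],"slide": [0,0,0],"hand": 1},{"delta_rot": [0,0,0],"slide": [3.6,2.4,0],"hand": 1},{"delta_rot": [0,0,0],"slide": [3.6,2.4,0],"hand": 1},{"delta_rot": [0,0,0],"slide": [3.6,2.4,0],"hand": 1},{"delta_rot": [0,0,0],"slide": [3.6,2.4,0],"hand": 1},{"delta_rot": [0,0,0],"slide": [3.6,2.4,0],"hand": 1}], force=20)

```text
t: 0.9
eef_pos: [354.4, -375.7, 253.2]
orientation: [-0.0, 0.665, 0.747, 0.0]
ft_force: [0.5, 0.3, -0.1]
gripper_width: 31.1
```

Request:
carry_out(targets=[{"delta_rot": [0,0,0],"slide": [3.6,2.4,0],"hand": 1},{"delta_rot": [0,0,0],"slide": [3.6,2.4,0],"hand": 1},{"delta_rot": [0,0,0],"slide": [3.6,2.4,0],"hand": 1},{"delta_rot": [0,0,0],"slide": [3.6,2.4,0],"hand": 1},{"delta_rot": [0,0,0],"slide": [3.6,2.4,0],"hand": 1},{"delta_rot": [0,0,0],"slide": [3.6,2.4,0],"hand": 1},{"delta_rot": [0,0,0],"slide": [3.6,2.4,0],"hand": 1},{"delta_rot": [0,0,0],"slide": [3.6,2.4,0],"hand": 1}])

```text
t: 1.7
eef_pos: [511.7, -67.3, 253.3]
orientation: [-0.0, 0.665, 0.747, -0.0]
ft_force: [0.8, -0.6, 0.4]
gripper_width: 0.5
```

Run:
```python
from h import *
st(); plan([510,-60,235],0.115+np.pi/2); save('wrist','w0'); st()
im=cv2.imread('pics/w0.png');cv2.imwrite('pics/w0b.png',cv2.resize(im,None,fx=1.5,fy=1.5,interpolation=cv2.INTER_CUBIC))
```

```text
t 1.7 P [511.7 -67.3 253.3] F [ 0.8 -0.6  0.4] w 0.5 x [-0.116  0.993  0.   ] z [-0.  0. -1.] q [ 0.18  0.18 -0.22 -0.   -1.16 -1.64]
slide [ 0.75 -0.08  1.83] dist 1.98
rot [-0.03 -0.01  0.1 ]
rot [ 1.000e-02 -4.000e-02 -1.799e+02]
t 1.75 P [514.8 -63.4 253.1] F [1.6 2.2 0.8] w 0.3 x [-0.12   0.993  0.001] z [ 0.002  0.001 -1.   ] q [ 0.19  0.19 -0.22 -0.   -1.16 -1.64]
```

View pics/w0b.png

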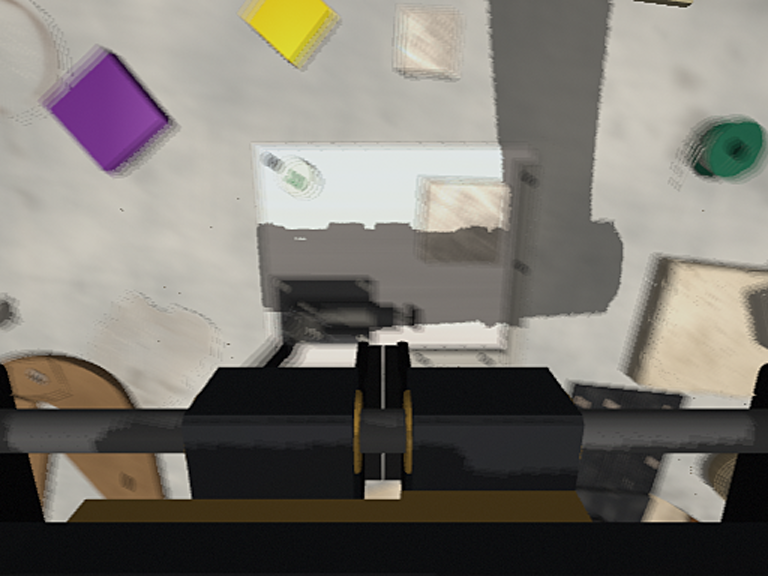

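Request:
carry_out(targets=[{"delta_rot": [0,0,0],"slide": [0,2,0],"hand": 1},{"delta_rot": [0,0,0],"slide": [0,2,0],"hand": 1},{"delta_rot": [0,0,0],"slide": [0,1,0],"hand": 1},{"delta_rot": [0,0,0],"slide": [0,0,0],"hand": 1},{"delta_rot": [0,0,0],"slide": [0,0,0],"hand": 1},{"delta_rot": [0,0,0],"slide": [0,0,0],"hand": 1},{"delta_rot": [0,0,0],"slide": [0,0,0],"hand": 1},{"delta_rot": [0,0,0],"slide": [0,0,0],"hand": 1}])

```text
t: 2.55
eef_pos: [560.7, -63.5, 253.9]
orientation: [0.0, 0.665, 0.747, 0.0]
ft_force: [-0.1, -0.1, 0.3]
gripper_width: 0.4
```

Run:
```python
from h import *
st(); save('wrist','w1'); st()
crop('w1','w1b',150,60,400,240,3.2)
```

```text
t 2.55 P [560.7 -63.5 253.9] F [-0.1 -0.1  0.3] w 0.4 x [-0.116  0.993  0.   ] z [ 0.  0. -1.] q [ 0.17  0.27 -0.11 -0.   -1.19 -1.63]
t 2.6 P [560.8 -63.5 253.9] F [ 0.1  0.1 -0.1] w 0.6 x [-0.116  0.993  0.   ] z [ 0.  0. -1.] q [ 0.17  0.27 -0.11 -0.   -1.19 -1.63]
```

View pics/w1b.png

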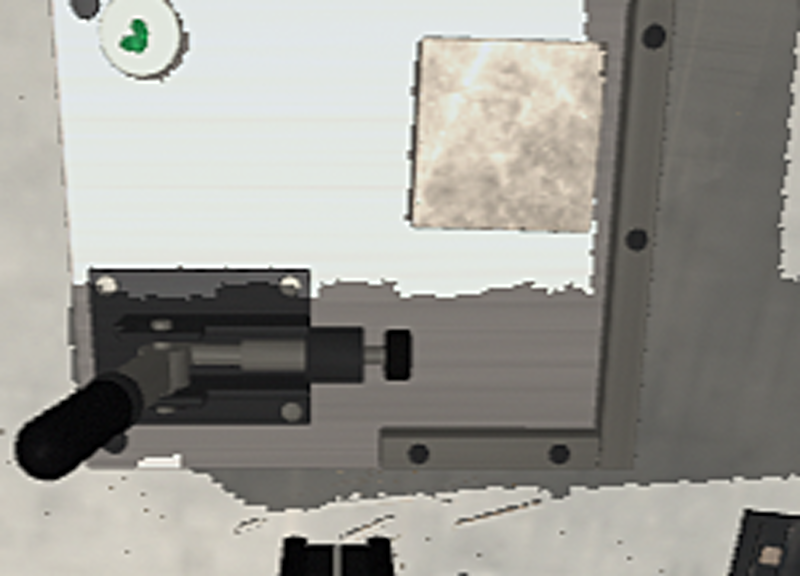

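```bash
cat >> h.py <<'E'
def cloud(fn):
    z=load(fn);v,u=np.mgrid[0:384,0:512];d=z['d'].astype(float)
    p=np.stack([(u-z['cx'])/z['fx']*d,(v-z['cy'])/z['fy']*d,d],-1)
    W=(p-z['t'])@z['R']; W[d==0]=np.nan; return W
E
python3 - <<'E'
from h import *
W=cloud('w1'); H=W[...,2]
np.set_printoptions(suppress=True,precision=1)
# noise check
for cu,cv_ in [(500,130),(200,100),(640,60),(480,450),(560,25)]:
    u=int(150+cu/3.2);v=int(60+cv_/3.2);print(cu,cv_,W[v,u],np.nanstd(H[v-2:v+3,u-2:u+3]))
h=np.nan_to_num(np.clip((H+5)*4,0,255)).astype(np.uint8)
cv2.imwrite('pics/h1.png',cv2.resize(h[60:240,150:400],None,fx=3.2,fy=3.2,interpolation=cv2.INTER_NEAREST))
E
```

```text
500 130 [480.3 -14.7  29.9] 0.7412070824757327
200 100 [ 483.  -122.8    9.6] 0.5044715959445625
640 60 [451.3  31.1  24.5] 0.720323911953584
480 450 [599.9  -1.7  23.8] 0.6642639516554066
560 25 [441.7   4.2   9.6] 0.6594050767220084
```

View pics/h1.png

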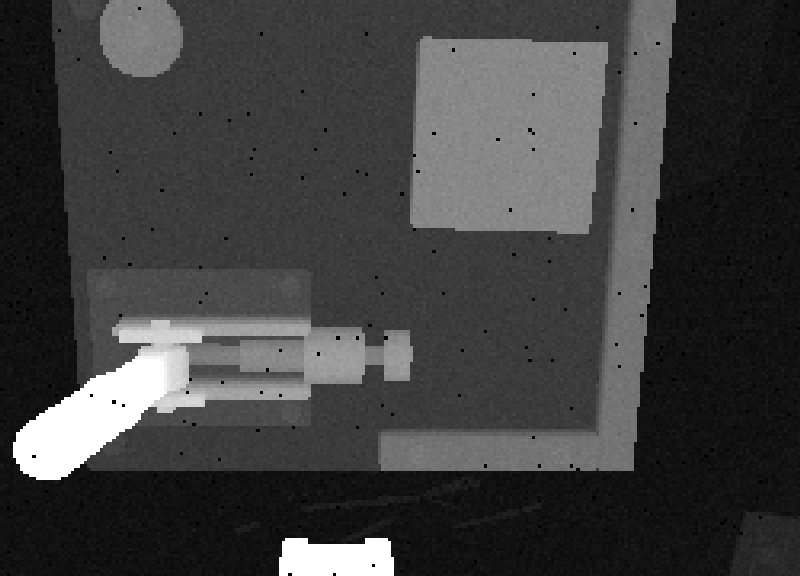

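Run:
```python
from h import *
np.set_printoptions(suppress=True,precision=2)
W=cloud('w1'); H=W[...,2]
def reg(u0,v0,u1,v1,a,b):
    s=W[int(60+v0/3.2):int(60+v1/3.2),int(150+u0/3.2):int(150+u1/3.2)].reshape(-1,3)
    m=(s[:,2]>a)&(s[:,2]<b); return s[m][:,:2].astype(np.float32)
def keep(p): # drop stragglers: largest local density
    from scipy.spatial import cKDTree
    n=[len(x) for x in cKDTree(p).query_ball_point(p,4)]; n=np.array(n); return p[n>=4]
S={}
for n,a in dict(fence=(600,-190,700,415,21,27),stop=(385,425,590,480,21,27),block=(400,25,612,240,27,33)).items():
    p=keep(reg(*a)); r=cv2.minAreaRect(p); print(n,len(p),r)
    c=p-p.mean(0); u=np.linalg.svd(c,full_matrices=False)[2][0]; print('  pca',p.mean(0),u,np.degrees(np.arctan2(u[1],u[0])))
```

```text
fence 1595 ((504.7727355957031, 40.8232307434082), (148.31781005859375, 14.753365516662598), 6.588959217071533)
  pca [500.49  39.82] [0.99 0.11] 6.5410323
stop 700 ((601.076171875, 0.6091766357421875), (14.200321197509766, 79.60124969482422), 6.6854777336120605)
  pca [600.97   0.16] [ 0.12 -0.99] -83.31027
block 3382 ((482.64453125, -11.78805923461914), (64.91645812988281, 64.87602996826172), 4.875815391540527)
  pca [481.81 -11.91] [0.45 0.89] 63.020847
```

```bash
cat >> h.py <<'E'
EX=np.array([.99337,.11494]);EY=np.array([-.11494,.99337])
def fx(p): return np.array([p[0]*EX[0]+p[1]*EX[1]-514.16, p[0]*EY[0]+p[1]*EY[1]+120.47])
def stf():
    P,R,o=fk(); F=np.array(o['ft_force']); print('t',round(o['t'],2),'fix',fx(P).round(1),'z',P[2].round(1),'Ffix',(F[:2]@EX).round(1),(F[:2]@EY).round(1),F[2].round(1),'toolx yaw-90',np.degrees(np.arctan2(*R.apply([1,0,0])[[1,0]])).round(2)-96.6)
E
python3 - <<'E'
from h import *
stf()
W=cloud('w1').reshape(-1,3); 
w=W[(W[:,2]>235)&(W[:,2]<262)]; f=np.array([fx(p) for p in w]); print(f.min(0),f.max(0),w[:,2].min())
f=f[np.abs(f[:,1]+7)<60]
print(np.percentile(f,[1,5,95,99],axis=0))
E
```

```text
t 2.6 fix [35.6 -7.1] z 253.9 Ffix 0.1 0.1 -0.1 toolx yaw-90 0.060000000000002274
[ 23.83200838 -16.17660642] [26.8313056   2.11683136] 241.38537113979137
[[ 24.00206743 -15.90604005]
 [ 24.29058352 -15.2287266 ]
 [ 26.43639557   1.16956893]
 [ 26.60884164   1.87568648]]
```

Request:
carry_out(targets=[{"delta_rot": [0,0,0],"slide": [0.2,-3.6,0],"hand": 1},{"delta_rot": [0,0,0],"slide": [0,-3.6,0],"hand": 1},{"delta_rot": [0,0,0],"slide": [0,0,4.5],"hand": 1},{"delta_rot": [0,0,0],"slide": [0,0,4.5],"hand": 1},{"delta_rot": [0,0,0],"slide": [0,0,4.5],"hand": 1},{"delta_rot": [0,0,0],"slide": [0,0,4],"hand": 1},{"delta_rot": [0,0,0],"slide": [0,0,3],"hand": 1},{"delta_rot": [0,0,0],"slide": [0,0,0],"hand": 1}])

```text
t: 3.4
eef_pos: [486.2, -70.2, 45.1]
orientation: [-0.003, 0.665, 0.747, -0.003]
ft_force: [-0.4, -0.9, 0.2]
gripper_width: 0.5
```

Run:
```python
from h import *
stf()
```

```text
t 3.4 fix [-39.3  -5.1] z 45.1 Ffix -0.5 -0.9 0.2 toolx yaw-90 0.020000000000010232
```

Request:
carry_out(targets=[{"delta_rot": [0,0,0],"slide": [0,0.3,0],"hand": 1},{"delta_rot": [0,0,0],"slide": [0,0,0.8],"hand": 1},{"delta_rot": [0,0,0],"slide": [0,0,0.8],"hand": 1},{"delta_rot": [0,0,0],"slide": [0,0,0.6],"hand": 1},{"delta_rot": [0,0,0],"slide": [0,0,0],"hand": 1},{"delta_rot": [0,0,0],"slide": [0,0,0],"hand": 1},{"delta_rot": [0,0,0],"slide": [0.5,0,0],"hand": 1},{"delta_rot": [0,0,0],"slide": [0.5,0,0],"hand": 1}])

```text
t: 4.2
eef_pos: [491.3, -59.1, 26.8]
orientation: [0.0, 0.665, 0.747, 0.0]
ft_force: [1.0, -0.5, -0.4]
gripper_width: 0.4
```

Run:
```python
from h import *
stf()
```

```text
t 4.2 fix [-32.9   5.3] z 26.8 Ffix 0.9 -0.6 -0.4 toolx yaw-90 0.05000000000001137
```

Request:
carry_out(targets=[{"delta_rot": [0,0,0],"slide": [0.3,0,0],"hand": 1},{"delta_rot": [0,0,0],"slide": [0.3,0,0],"hand": 1},{"delta_rot": [0,0,0],"slide": [0.2,0,0],"hand": 1},{"delta_rot": [0,0,0],"slide": [0.2,0,0],"hand": 1},{"delta_rot": [0,0,0],"slide": [0.2,0,0],"hand": 1},{"delta_rot": [0,0,0],"slide": [0.2,0,0],"hand": 1},{"delta_rot": [0,0,0],"slide": [0.1,0,0],"hand": 1},{"delta_rot": [0,0,0],"slide": [0,0,0],"hand": 1}])

```text
t: 5.0
eef_pos: [489.3, -44.4, 26.5]
orientation: [-0.0, 0.665, 0.747, 0.0]
ft_force: [0.9, -0.5, -0.0]
gripper_width: 0.3
```

Run:
```python
from h import *
stf()
save('wrist','w2'); crop('w2','w2b',120,60,420,284,2.6)
```

```text
t 5.0 fix [-33.2  20.1] z 26.5 Ffix 0.8 -0.6 -0.0 toolx yaw-90 0.07000000000000739
```

View pics/w2b.png

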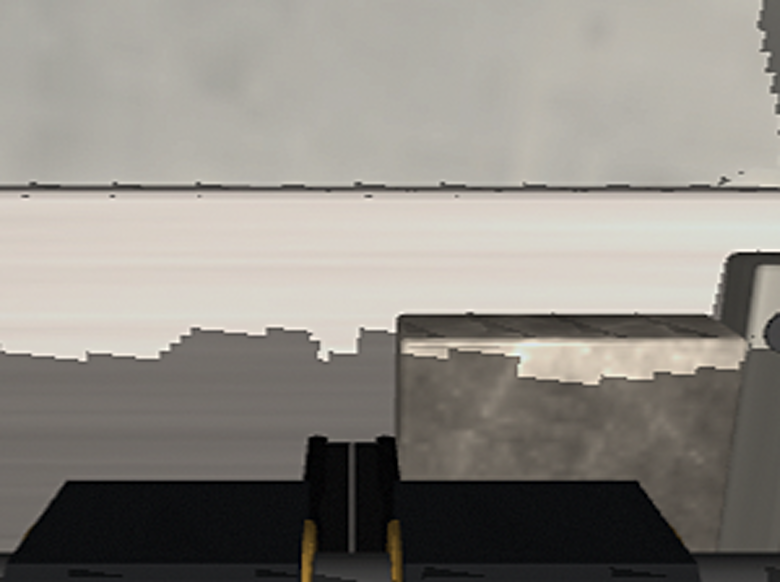

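Request:
carry_out(targets=[{"delta_rot": [0,0,0],"slide": [0.1,0,0],"hand": 1},{"delta_rot": [0,0,0],"slide": [0.1,0,0],"hand": 1},{"delta_rot": [0,0,0],"slide": [0.1,0,0],"hand": 1},{"delta_rot": [0,0,0],"slide": [0.05,0,0],"hand": 1},{"delta_rot": [0,0,0],"slide": [0.05,0,0],"hand": 1},{"delta_rot": [0,0,0],"slide": [0,0,0],"hand": 1},{"delta_rot": [0,0,0],"slide": [0,0,0],"hand": 1},{"delta_rot": [0,0,0],"slide": [0,0,0],"hand": 1}])

```text
t: 5.85
eef_pos: [489.0, -42.4, 26.5]
orientation: [0.0, 0.665, 0.747, -0.001]
ft_force: [2.5, -12.1, -0.9]
gripper_width: 0.4
```

Run:
```python
from h import *
stf()
```

```text
t 5.85 fix [-33.3  22.2] z 26.5 Ffix 1.1 -12.3 -0.9 toolx yaw-90 0.07000000000000739
```

Request:
carry_out(targets=[{"delta_rot": [0,0,0],"slide": [-0.6,0,0],"hand": 1},{"delta_rot": [0,0,0],"slide": [-0.6,0,0],"hand": 1},{"delta_rot": [0,0,0],"slide": [0,0,-2],"hand": 1},{"delta_rot": [0,0,0],"slide": [0,0,-3],"hand": 1},{"delta_rot": [0,0,0],"slide": [0,0,-2],"hand": 1},{"delta_rot": [0,0,0],"slide": [0,0,-1],"hand": 1},{"delta_rot": [0,0,0],"slide": [0,0,0],"hand": 0.68},{"delta_rot": [0,0,0],"slide": [0,0,0],"hand": 0.68}])

```text
t: 6.65
eef_pos: [489.7, -52.4, 105.8]
orientation: [-0.001, 0.665, 0.747, -0.0]
ft_force: [-0.6, 0.4, -0.8]
gripper_width: 9.6
```

Run:
```python
from h import *
stf();st()
W=cloud('t0')
for u,v in [(212,275),(207,285),(202,291),(190,298),(170,310),(140,330),(100,348)]: print(u,v,W[v,u].round(0))
save('scene','s1');save('top','t1')
```

```text
t 6.65 fix [-33.7  12.1] z 105.8 Ffix -0.5 0.5 -0.8 toolx yaw-90 0.05000000000001137
t 6.65 P [489.7 -52.4 105.8] F [-0.6  0.4 -0.8] w 9.6 x [-0.116  0.993  0.   ] z [-0.001  0.    -1.   ] q [ 0.22  0.3  -0.48 -0.   -0.79 -1.68]
212 275 [271.  78. 120.]
207 285 [237. 103.  32.]
202 291 [229. 101. 160.]
190 298 [216. 124. 224.]
170 310 [194. 161. 299.]
140 330 [ -49.  568. -898.]
100 348 [147. 253. 509.]
```

View pics/s1.png

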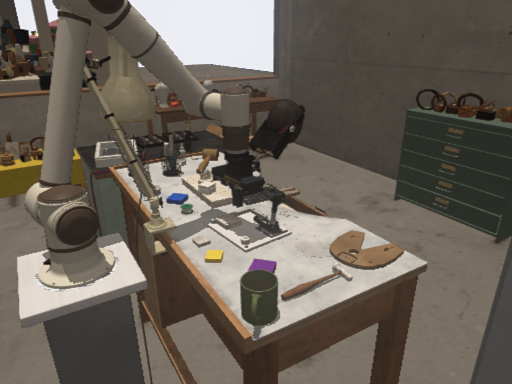

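View pics/t1.png

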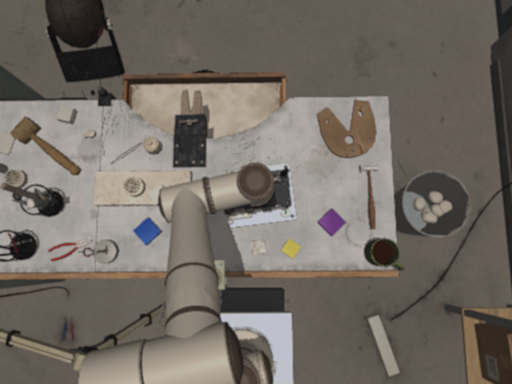

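Run:
```python
from h import *
W=cloud('t1')
for u,v in [(182,200),(189,230),(192,260),(193,290),(195,310),(150,360),(220,360),(120,355)]: print(u,v,W[v,u].round(0))
```

```text
182 200 [446. 105. 462.]
189 230 [375.  75. 545.]
192 260 [317.  58. 611.]
193 290 [268.  48. 658.]
195 310 [240.  39. 690.]
150 360 [177.  95. 739.]
220 360 [178.  -6. 747.]
120 355 [182. 141. 732.]
```

Request:
carry_out(targets=[{"delta_rot": [0,0,0],"slide": [0,-2.8,0],"hand": 0.68},{"delta_rot": [0,0,0],"slide": [0,-2.8,0],"hand": 0.68},{"delta_rot": [0,0,0],"slide": [2.5,0,0],"hand": 0.68},{"delta_rot": [0,0,0],"slide": [2.5,0,0],"hand": 0.68},{"delta_rot": [0,0,0],"slide": [0,0,0],"hand": 0.68},{"delta_rot": [0,0,0],"slide": [0,0,2],"hand": 0.68},{"delta_rot": [0,0,0],"slide": [0,0,2],"hand": 0.68},{"delta_rot": [0,0,0],"slide": [0,0,0],"hand": 0.68}])

```text
t: 7.55
eef_pos: [426.7, -10.3, 64.0]
orientation: [-0.002, 0.665, 0.747, -0.003]
ft_force: [-0.7, 0.3, 0.4]
gripper_width: 28.1
```

Run:
```python
from h import *
stf();st()
save('top','t2'); crop('t2','t2b',215,155,315,230,8)
save('wrist','w3')
```

```text
t 7.55 fix [-91.5  61.2] z 64.0 Ffix -0.7 0.4 0.4 toolx yaw-90 0.030000000000001137
t 7.55 P [426.7 -10.3  64. ] F [-0.7  0.3  0.4] w 28.1 x [-0.115  0.993 -0.001] z [-0.007 -0.002 -1.   ] q [ 0.36  0.28 -0.68 -0.   -0.62 -1.81]
```

View pics/w3.png

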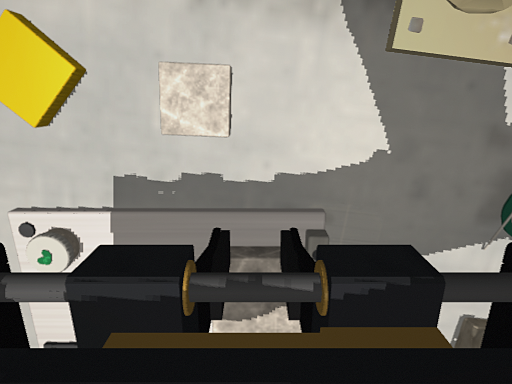

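Request:
carry_out(targets=[{"delta_rot": [0,0,0],"slide": [0,0,1.5],"hand": 0.68},{"delta_rot": [0,0,0],"slide": [0,0,1.5],"hand": 0.68},{"delta_rot": [0,0,0],"slide": [0,0,0.8],"hand": 0.68},{"delta_rot": [0,0,0],"slide": [0,0,0],"hand": 0.68},{"delta_rot": [0,0,0],"slide": [0,0.4,0],"hand": 0.68},{"delta_rot": [0,0,0],"slide": [0,0.4,0],"hand": 0.68},{"delta_rot": [0,0,0],"slide": [0,0.4,0],"hand": 0.68},{"delta_rot": [0,0,0],"slide": [0,0.4,0],"hand": 0.68}])

```text
t: 8.45
eef_pos: [444.9, -7.5, 28.8]
orientation: [-0.0, 0.665, 0.747, -0.0]
ft_force: [-1.0, -0.2, 0.5]
gripper_width: 27.4
```

Run:
```python
from h import *
stf()
```

```text
t 8.45 fix [-73.1  61.9] z 28.8 Ffix -1.0 -0.1 0.5 toolx yaw-90 0.060000000000002274
```

Request:
carry_out(targets=[{"delta_rot": [0,0,0],"slide": [0,0.5,0.2],"hand": 0.68},{"delta_rot": [0,0,0],"slide": [0,0.7,0],"hand": 0.68},{"delta_rot": [0,0,0],"slide": [0,0.7,0],"hand": 0.68},{"delta_rot": [0,0,0],"slide": [0,0.7,0],"hand": 0.68},{"delta_rot": [0,0,0],"slide": [0,0.7,0],"hand": 0.68},{"delta_rot": [0,0,0],"slide": [0,0.7,0],"hand": 0.68},{"delta_rot": [0,0,0],"slide": [0,0.7,0],"hand": 0.68},{"delta_rot": [0,0,0],"slide": [0,0.5,0],"hand": 0.68}])

```text
t: 9.25
eef_pos: [497.3, -1.3, 26.5]
orientation: [0.0, 0.665, 0.747, 0.0]
ft_force: [-1.9, -0.4, 0.6]
gripper_width: 27.5
```

Request:
carry_out(targets=[{"delta_rot": [0,0,0],"slide": [0,0.4,0],"hand": 0.68},{"delta_rot": [0,0,0],"slide": [0,0.3,0],"hand": 0.68},{"delta_rot": [0,0,0],"slide": [0,0.3,0],"hand": 0.68},{"delta_rot": [0,0,0],"slide": [0,0.3,0],"hand": 0.68},{"delta_rot": [0,0,0],"slide": [0,0.2,0],"hand": 0.68},{"delta_rot": [0,0,0],"slide": [0,0.2,0],"hand": 0.68},{"delta_rot": [0,0,0],"slide": [0,0.1,0],"hand": 0.68},{"delta_rot": [0,0,0],"slide": [0,0,0],"hand": 0.68}])

```text
t: 10.05
eef_pos: [514.6, 0.7, 26.6]
orientation: [0.0, 0.665, 0.747, 0.0]
ft_force: [-0.3, -0.6, 0.0]
gripper_width: 28.2
```

Run:
```python
from h import *
stf()
save('wrist','w4')
stf()
```

```text
t 10.05 fix [-2.9 62. ] z 26.6 Ffix -0.3 -0.5 0.0 toolx yaw-90 0.07000000000000739
t 10.1 fix [-2.8 62. ] z 26.6 Ffix -0.9 0.3 -0.3 toolx yaw-90 0.07000000000000739
```

View pics/w4.png

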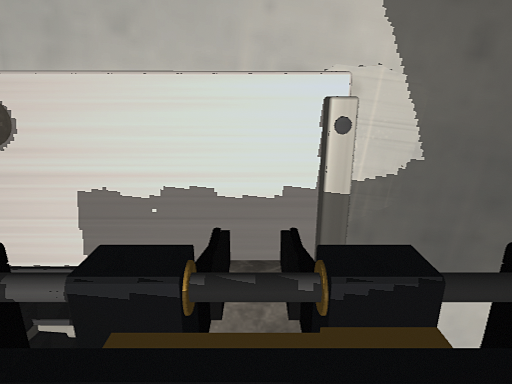

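Fingers are behind the block's near face (edge at about row 262). Continue to the stop.

Request:
carry_out(targets=[{"delta_rot": [0,0,0],"slide": [0,0.15,0],"hand": 0.68},{"delta_rot": [0,0,0],"slide": [0,0.1,0],"hand": 0.68},{"delta_rot": [0,0,0],"slide": [0,0.1,0],"hand": 0.68},{"delta_rot": [0,0,0],"slide": [0,0.1,0],"hand": 0.68},{"delta_rot": [0,0,0],"slide": [0,0.05,0],"hand": 0.68},{"delta_rot": [0,0,0],"slide": [0,0,0],"hand": 0.68},{"delta_rot": [0,0,0],"slide": [0,0,0],"hand": 0.68},{"delta_rot": [0,0,0],"slide": [0,0,0],"hand": 0.68}])

```text
t: 10.9
eef_pos: [517.8, 0.9, 26.2]
orientation: [-0.001, 0.665, 0.747, -0.001]
ft_force: [-5.2, 0.3, 2.1]
gripper_width: 27.7
```

Run:
```python
from h import *
stf()
```

```text
t 10.9 fix [ 0.3 61.9] z 26.2 Ffix -5.1 0.9 2.1 toolx yaw-90 0.04000000000000625
```

Request:
carry_out(targets=[{"delta_rot": [0,0,0],"slide": [0,0.1,0],"hand": 0.68},{"delta_rot": [0,0,0],"slide": [0,0.1,0],"hand": 0.68},{"delta_rot": [0,0,0],"slide": [0,0,0],"hand": 0.68},{"delta_rot": [0,0,0],"slide": [0,0,0],"hand": 0.68},{"delta_rot": [0,0,0],"slide": [0,0,0],"hand": 0.68},{"delta_rot": [0,0,0],"slide": [0,0,0],"hand": 0.68},{"delta_rot": [0,0,0],"slide": [0,0,0],"hand": 0.68},{"delta_rot": [0,0,0],"slide": [0,0,0],"hand": 0.68}])

```text
t: 11.7
eef_pos: [517.9, 0.7, 25.8]
orientation: [-0.002, 0.665, 0.747, -0.003]
ft_force: [-8.1, -0.3, 4.3]
gripper_width: 28.0
```

Run:
```python
from h import *
stf()
```

```text
t 11.7 fix [ 0.4 61.6] z 25.8 Ffix -8.1 0.6 4.3 toolx yaw-90 0.010000000000005116
```

Request:
carry_out(targets=[{"delta_rot": [0,0,0],"slide": [0,-0.8,0],"hand": 0.68},{"delta_rot": [0,0,0],"slide": [0,-1,0],"hand": 0.68},{"delta_rot": [0,0,0],"slide": [0,0,-2],"hand": 0.68},{"delta_rot": [0,0,0],"slide": [0,0,-4],"hand": 1},{"delta_rot": [0,0,0],"slide": [0,0,-4],"hand": 1},{"delta_rot": [0,0,0],"slide": [0,0,-4.5],"hand": 1},{"delta_rot": [0,0,0],"slide": [0,0,-3],"hand": 1},{"delta_rot": [0,0,0],"slide": [0,0,0],"hand": 1}])

```text
t: 12.5
eef_pos: [506.8, 0.1, 207.2]
orientation: [0.004, 0.664, 0.747, 0.006]
ft_force: [1.1, -0.4, -0.5]
gripper_width: 1.4
```

Request:
carry_out(targets=[{"delta_rot": [0,0,0],"slide": [-2,2,0],"hand": 1},{"delta_rot": [0,0,0],"slide": [-2,2,0],"hand": 1},{"delta_rot": [0,0,0],"slide": [-1,1,0],"hand": 1},{"delta_rot": [0,0,0],"slide": [0,0,0],"hand": 1},{"delta_rot": [0,0,0],"slide": [0,0,0],"hand": 1},{"delta_rot": [0,0,0],"slide": [0,0,0],"hand": 1},{"delta_rot": [0,0,0],"slide": [0,0,0],"hand": 1},{"delta_rot": [0,0,0],"slide": [0,0,0],"hand": 1}])

```text
t: 13.3
eef_pos: [558.6, -44.0, 201.8]
orientation: [0.0, 0.665, 0.747, 0.0]
ft_force: [0.3, -0.6, 0.1]
gripper_width: 0.4
```

Run:
```python
from h import *
stf(); save('wrist','w5'); crop('w5','w5b',150,60,400,240,3.2)
```

```text
t 13.3 fix [35.7 12.5] z 201.8 Ffix 0.3 -0.6 0.1 toolx yaw-90 0.10999999999999943
```

View pics/w5b.png

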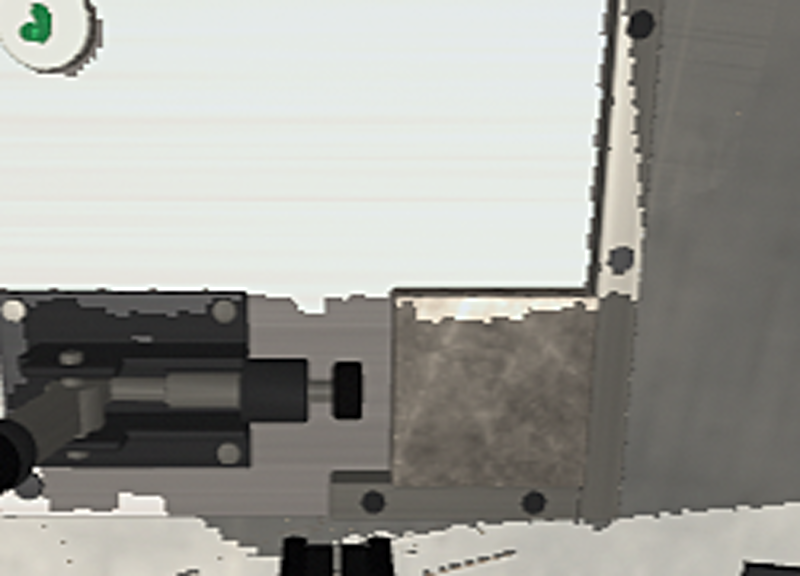

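Run:
```python
from h import *
W=cloud('w5')
s=W[100:232,230:400].reshape(-1,3); s=s[(s[:,2]>27)&(s[:,2]<33)]
f=np.array([fx(p) for p in s]); f=f[(f[:,1]>20)&(f[:,1]<102)&(f[:,0]>0)&(f[:,0]<85)].astype(np.float32)
print(len(f),cv2.minAreaRect(f),np.percentile(f,[.5,99.5],axis=0))
g=W[60:240,150:400].reshape(-1,3); g=g[(g[:,2]>22)&(g[:,2]<26.5)]; F=np.array([fx(p) for p in g])
a=F[(F[:,1]>92)&(F[:,0]<60)]; print('fence y',np.percentile(a[:,1],[1,50,99]))
a=F[(F[:,0]>72)&(F[:,1]<80)&(F[:,1]>5)]; print('stop x',np.percentile(a[:,0],[1,50,99]),a[:,1].min())
```

```text
3688 ((43.50431823730469, 58.13050079345703), (75.78944396972656, 64.63533020019531), 89.94916534423828) [[11.41001499 31.14585245]
 [75.30202171 95.50613297]]
fence y [ 96.04681792 102.8238949  109.75139607]
stop x [76.29961807 82.92258741 89.07591228] 10.909849167179047
```

Run:
```python
from h import *
prev=None
for q in np.r_[0:1.3:0.125]:
    th=.1745+q; r=80
    y=-70-r*np.sin(th)+9*np.cos(th)+9; z=42+r*np.cos(th)+9*np.sin(th)+11
    print(round(q,3),round(y,1),round(z,1),None if prev is None else ((y-prev[0])/10,-(z-prev[1])/10)); prev=(y,z)
```

```text
0.0 -66.0 133.3 None
0.125 -76.0 132.1 (np.float64(-0.9978103973903117), np.float64(0.1253506465645728))
0.25 -85.7 129.6 (np.float64(-0.9743970901877332), np.float64(0.24877436437070344))
0.375 -95.1 125.9 (np.float64(-0.9357786422883165), np.float64(0.36831604142556673))
0.5 -103.9 121.1 (np.float64(-0.882557681655264), np.float64(0.4821102698404772))
0.625 -112.1 115.2 (np.float64(-0.8155647035790338), np.float64(0.5883813287404763))
0.75 -119.4 108.4 (np.float64(-0.7358451110761337), np.float64(0.6854708937947123))
0.875 -125.9 100.6 (np.float64(-0.6446429017246544), np.float64(0.7718639148129582))
1.0 -131.3 92.2 (np.float64(-0.5433812554981671), np.float64(0.846212257597115))
1.125 -135.7 83.1 (np.float64(-0.43364032651819284), np.float64(0.9073557411244864))
1.25 -138.8 73.6 (np.float64(-0.31713258527766186), np.float64(0.9543402417845896))
```

Request:
carry_out(targets=[{"delta_rot": [0,0,0],"slide": [-3,0.4,0],"hand": 1},{"delta_rot": [0,0,0],"slide": [-3.2,0.4,0],"hand": 1},{"delta_rot": [0,0,0],"slide": [0,0,0],"hand": 1},{"delta_rot": [0,0,0],"slide": [0,0,3],"hand": 1},{"delta_rot": [0,0,0],"slide": [0,0,2.5],"hand": 1},{"delta_rot": [0,0,0],"slide": [0,0,1.4],"hand": 1},{"delta_rot": [0,0,0],"slide": [0,0,0],"hand": 1},{"delta_rot": [0,0,0],"slide": [0,0,0],"hand": 1}])

```text
t: 14.15
eef_pos: [574.3, -104.8, 133.0]
orientation: [0.0, 0.665, 0.747, 0.0]
ft_force: [0.6, -0.6, 0.6]
gripper_width: 0.3
```

Run:
```python
from h import *
stf();save('scene','s2');crop('s2','s2b',190,150,310,260,6)
```

```text
t 14.15 fix [ 44.3 -49.6] z 133.0 Ffix 0.5 -0.7 0.6 toolx yaw-90 0.10999999999999943
```

View pics/s2b.png

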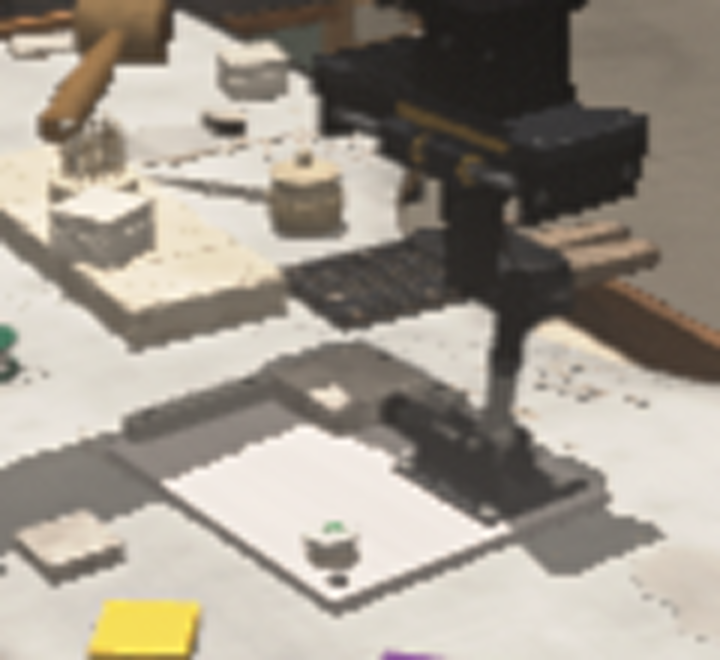

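Request:
carry_out(targets=[{"delta_rot": [0,0,0],"slide": [-0.8,0,0],"hand": 1},{"delta_rot": [0,0,0],"slide": [-0.9,0,0],"hand": 1},{"delta_rot": [0,0,0],"slide": [-0.5,0,0.06],"hand": 1},{"delta_rot": [0,0,0],"slide": [-0.5,0,0.06],"hand": 1},{"delta_rot": [0,0,0],"slide": [-0.49,0,0.12],"hand": 1},{"delta_rot": [0,0,0],"slide": [-0.49,0,0.12],"hand": 1},{"delta_rot": [0,0,0],"slide": [-0.47,0,0.18],"hand": 1},{"delta_rot": [0,0,0],"slide": [-0.47,0,0.18],"hand": 1}])

```text
t: 15.0
eef_pos: [580.0, -150.9, 125.9]
orientation: [0.0, 0.665, 0.747, 0.001]
ft_force: [-0.5, 5.6, 4.7]
gripper_width: 0.4
```

Run:
```python
from h import *
stf();save('scene','s3');crop('s3','s3b',190,150,310,260,6)
```

```text
t 15.0 fix [ 44.6 -96.1] z 125.9 Ffix 0.1 5.6 4.7 toolx yaw-90 0.09000000000000341
```

View pics/s3b.png

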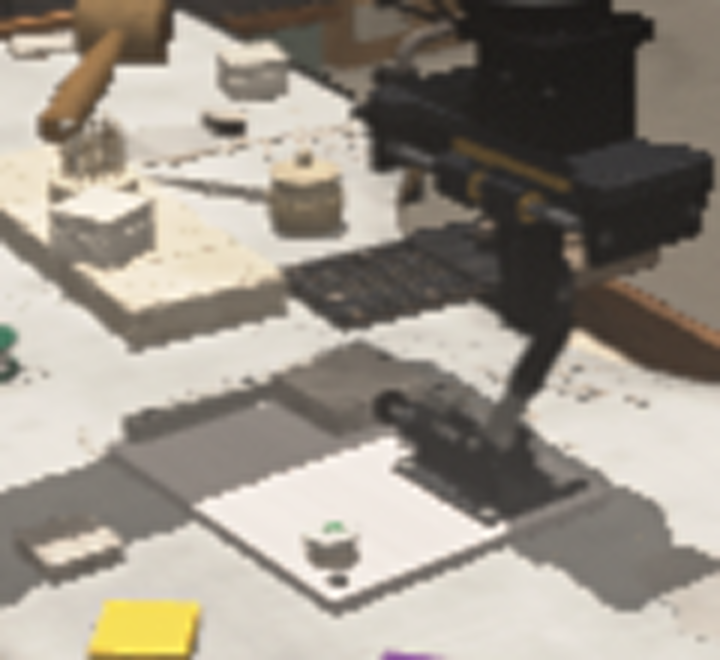

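The lever is swinging with the finger (force ~7 N). Continue.

Request:
carry_out(targets=[{"delta_rot": [0,0,0],"slide": [-0.44,0,0.24],"hand": 1},{"delta_rot": [0,0,0],"slide": [-0.44,0,0.24],"hand": 1},{"delta_rot": [0,0,0],"slide": [-0.41,0,0.29],"hand": 1},{"delta_rot": [0,0,0],"slide": [-0.41,0,0.29],"hand": 1},{"delta_rot": [0,0,0],"slide": [-0.37,0,0.34],"hand": 1},{"delta_rot": [0,0,0],"slide": [-0.37,0,0.34],"hand": 1},{"delta_rot": [0,0,0],"slide": [-0.32,0,0.39],"hand": 1},{"delta_rot": [0,0,0],"slide": [-0.32,0,0.39],"hand": 1}])

```text
t: 15.85
eef_pos: [583.5, -182.0, 100.6]
orientation: [0.001, 0.665, 0.747, 0.0]
ft_force: [0.8, 3.0, 4.2]
gripper_width: 0.3
```

Run:
```python
from h import *
stf()
```

```text
t 15.85 fix [  44.6 -127.4] z 100.6 Ffix 1.1 2.9 4.2 toolx yaw-90 0.10000000000000853
```

Request:
carry_out(targets=[{"delta_rot": [0,0,0],"slide": [-0.27,0,0.42],"hand": 1},{"delta_rot": [0,0,0],"slide": [-0.27,0,0.42],"hand": 1},{"delta_rot": [0,0,0],"slide": [-0.22,0,0.45],"hand": 1},{"delta_rot": [0,0,0],"slide": [-0.22,0,0.45],"hand": 1},{"delta_rot": [0,0,0],"slide": [-0.16,0,0.48],"hand": 1},{"delta_rot": [0,0,0],"slide": [-0.16,0,0.48],"hand": 1},{"delta_rot": [0,0,0],"slide": [0,0,0.1],"hand": 1},{"delta_rot": [0,0,0],"slide": [0,0,0],"hand": 1}])

```text
t: 16.65
eef_pos: [584.1, -194.4, 72.9]
orientation: [-0.0, 0.665, 0.747, -0.0]
ft_force: [-1.5, 1.3, 6.2]
gripper_width: 0.7
```

Run:
```python
from h import *
stf();save('scene','s4');crop('s4','s4b',190,150,310,260,6)
```

```text
t 16.65 fix [  43.7 -139.8] z 72.9 Ffix -1.3 1.4 6.2 toolx yaw-90 0.09000000000000341
```

View pics/s4b.png

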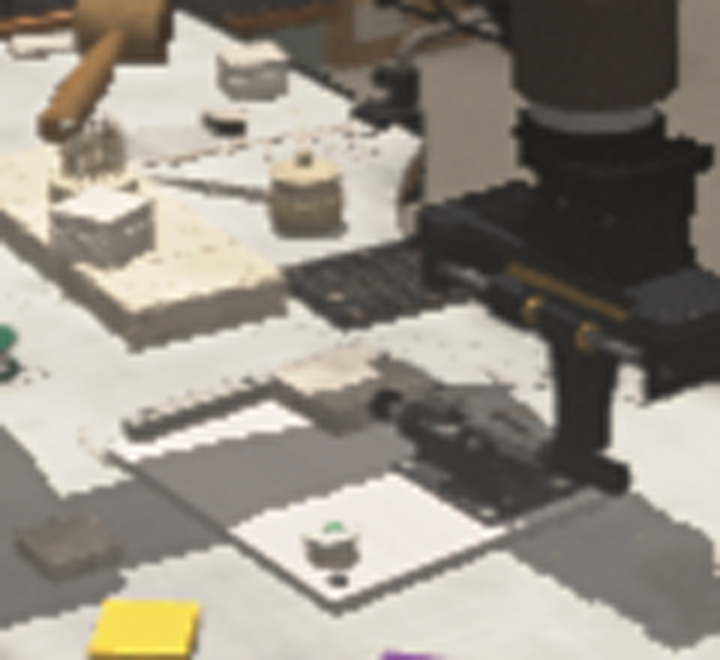

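Request:
carry_out(targets=[{"delta_rot": [0,0,0],"slide": [0,0,-1],"hand": 1},{"delta_rot": [0,0,0],"slide": [0,0,-3],"hand": 1},{"delta_rot": [0,0,0],"slide": [0,0,-4.5],"hand": 1},{"delta_rot": [0,0,0],"slide": [0,0,-4.5],"hand": 1},{"delta_rot": [0,0,0],"slide": [4,0,0],"hand": 1},{"delta_rot": [0,0,0],"slide": [4,0,0],"hand": 1},{"delta_rot": [0,0,0],"slide": [4,0,0],"hand": 1},{"delta_rot": [0,0,0],"slide": [1.5,0,0],"hand": 1}])

```text
t: 17.5
eef_pos: [568.4, -57.9, 202.8]
orientation: [0.0, 0.664, 0.748, 0.0]
ft_force: [-0.4, -1.1, 0.2]
gripper_width: 0.5
```

Request:
carry_out(targets=[{"delta_rot": [0,0,0],"slide": [0,0,0],"hand": 1},{"delta_rot": [0,0,0],"slide": [0,0,0],"hand": 1},{"delta_rot": [0,0,0],"slide": [0,0,0],"hand": 1},{"delta_rot": [0,0,0],"slide": [0,0,0],"hand": 1},{"delta_rot": [0,0,0],"slide": [0,0,0],"hand": 1},{"delta_rot": [0,0,0],"slide": [0,0,0],"hand": 1},{"delta_rot": [0,0,0],"slide": [0,0,0],"hand": 1},{"delta_rot": [0,0,0],"slide": [0,0,0],"hand": 1}])

```text
t: 18.3
eef_pos: [568.8, -60.6, 202.1]
orientation: [-0.0, 0.665, 0.747, -0.0]
ft_force: [0.6, 0.4, 0.2]
gripper_width: 0.5
```

Run:
```python
from h import *
stf(); save('wrist','w6'); crop('w6','w6b',110,40,430,270,2.5)
W=cloud('w6')
s=W.reshape(-1,3); s=s[(s[:,2]>27)&(s[:,2]<33)]
f=np.array([fx(p) for p in s]); f=f[(f[:,1]>26)&(f[:,1]<102)&(f[:,0]>0)&(f[:,0]<85)]
print(len(f),np.percentile(f,[.5,99.5],axis=0))
g=W.reshape(-1,3);g=g[~np.isnan(g[:,0])]; F=np.c_[np.array([fx(p) for p in g]),g[:,2]]
L=F[(abs(F[:,0]-43.5)<4)&(F[:,1]<-105)&(F[:,1]>-185)&(F[:,2]>30)&(F[:,2]<150)]
print('lever',len(L)); c=np.polyfit(L[:,1],L[:,2],1); print('slope deg',np.degrees(np.arctan(-c[0])),L[:,1].min(),L[:,2].min(),L[:,2].max())
b=F[(abs(F[:,0]-43.5)<4)&(F[:,1]>12)&(F[:,1]<31)&(F[:,2]>28)]; print('pad y',b[:,1].min() if len(b) else None,b[:,1].max() if len(b) else None)
```

```text
t 18.3 fix [43.9 -5.1] z 202.1 Ffix 0.6 0.3 0.2 toolx yaw-90 0.05000000000001137
3834 [[11.48659254 27.3156355 ]
 [75.66623168 95.49892485]]
lever 612
slope deg 9.10231285142404 -172.0274584259462 51.72791367307222 65.86403872891158
pad y 12.002335696267238 30.482591301451663
```

View pics/w6b.png

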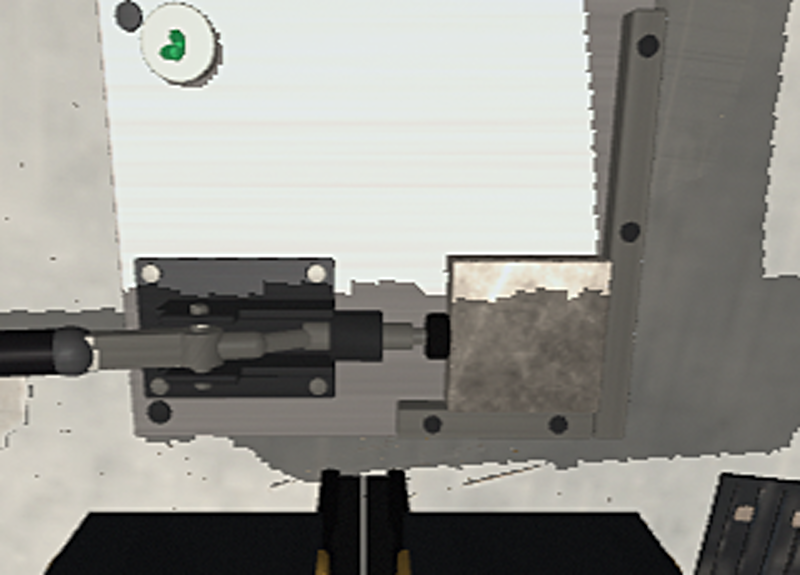

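Run:
```python
from h import *
print(robot.hand_in())
```

```text
the job is handed in; nothing more can be done
None
```

The steel block is home in the corner and the toggle clamp is locked on it. I handed the job in at about 18.4 s, with the gripper 190 mm above the plate and touching nothing.

I pushed the block with closed fingertips against the fence, at about 12 N. I then slid it along the fence with two spread fingers until it stopped at the end stop, at about 8 N. Last, I swung the lever over and down past its dead point, at about 6–7 N.

**Last checks:**
- **Block:** a depth check before clamping put it at x 11.4–75.3 and y 31.1–95.5 mm in the fixture frame, against 11–76 and 31–96 when home. After clamping, x was 11.5–75.7 and the fence edge 95.5. The near-side y reading (27.3) took in the pad, so I did not rely on it.
- **Lever:** after release it stayed down, about 9° above level against a nominal 8°.
- **Pad:** it reads against the block's side, at y about 30.5 mm.
- **Other things:** the jar looks undisturbed in the last picture. I went nowhere near the hammer, spool or pot, but did not measure them again.

No check failed. I did not push the block towards the fence again after seating it against the stop, since it already measured flush and the clamp presses it that way.

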